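# Clip the bike pump and torch into the hall shelf's tilt-out compartment

## Task

Put the mini bike pump and the torch away: snap each sideways, fully home, into a pair of spring clips of its own on the tray of the tilted-out compartment (any of the three pairs, either way round). Then push the compartment fully shut and leave the things on top of the shelf where they stand.

Things in the scene. Friction and masses are not known exactly. Their poses are not given: they have to be found in the camera images.
- shelf: White MDF entry shelf, fixed, 386 wide (y), 261 deep (x), 200 mm high; origin centre of underside, x away from the robot, front at -x. Top board only over x +5 to +130 mm, top at 200, back upstand 12 mm. In front of it the shelf is open above, between side walls 18 mm thick, 180 mm high, for the tilt-out compartment
- flap (a joint): Tilt-out compartment: front panel plus tray fixed square to it. Level hinge along shelf y at shelf x -114.5, z 30 mm, where panel and tray floor meet inside. rad, 0 = shut (panel upright, tray level), grows as the panel's top tilts out to the robot, stops at 0 and 0.62. A friction stay (2 N m) holds it at any angle; a push of about 13 N on the outside near the top edge shuts it
- flap_edge (a point): Middle of the outer upper edge of the front panel (white, 344 wide, 162 high, 16 mm thick): 150 mm from the hinge line along the panel, 16 mm outside its inner face; 180 mm above the table when shut. Axes as the pairs
- pair0 (a point): Right-hand (-y) of three equal pairs of steel spring clips, in a row on the tray. Point = where the origin of a fully clipped item lies, 24 mm above the tray floor, 88 mm inside the panel. Axes turn with the tray: x along the clipped item and tray floor, away from the panel; y along the row; z out of the tray floor, the way the clips open (leans from vertical to the robot by the flap angle)
- pair1 (a point): Middle pair, same axes and make as pair0, 85 mm from its neighbours. The two clips of a pair are centred at x -34 and +34 mm and 14 mm wide: 54 mm free between them for fingers. Each has two sprung jaws: mouth 31 mm wide at z +22, lips 18 mm apart at z +10, seat at z -13 mm; over the outside of the jaws 37 mm
- pair2 (a point): Left-hand (+y) pair, same axes and make as pair0. A 26 mm barrel laid along x and pressed along -z snaps past the lips with about 12 N for the pair (the tray gives way above about 20 N), is then drawn in and rests on the seats. Tray: 340 mm wide, 186 mm deep, rim 20 mm high at its sides and back
- pump: Mini bicycle pump, silver barrel, brass nozzle at +x. Smooth round barrel 26 mm in diameter and 104 mm long between two black hexagonal ends (22 mm long, 34 mm across flats); 148 mm overall, about 0.16 kg. Origin on the axis at mid-length, x along the axis. Starts lying on a flat on the table beside the shelf, axis level and 17 mm up, pointing roughly along world x
- torch: Pocket torch, orange barrel, lens at +x. Smooth round barrel 26 mm in diameter and 104 mm long between two black hexagonal ends (22 mm long, 34 mm across flats); 148 mm overall, about 0.16 kg. Origin on the axis at mid-length, x along the axis. Starts lying on a flat on the table beside the shelf, axis level and 17 mm up, pointing roughly along world x
- keybox: Bystander: open transparent acrylic key box, 95 x 105 x 45 mm, screwed to the top board; origin centre of underside
- cup: Bystander: copper-toned coin cup, 66 mm wide, 72 mm high, on the top board; origin centre of underside
- stopper: Bystander: green glass bottle stopper standing on its round head, 42 mm wide, 60 mm high, on the top board; origin centre of underside
- lightclip: Bystander: grey plastic bicycle light clip, 30 x 50 x 53 mm, on the top board; origin centre of underside
There are look-alikes about, which are no part of the job. What is shaped like the torch but pink or purple is not meant.

How it is judged:
By the outcome, as a careful person would: the job done as asked, in the order asked, and still so for the second after the job is handed in, with the robot touching nothing.
It also fails if it takes over 72 s, if anything falls off the work surface, if the arm or the gripper's body presses on something with over 40 N, if the wrist force passes 120 N, or if a joint passes its speed limit or range.

## Robot

A 6-joint arm with a two-finger parallel gripper is mounted at the origin on the work surface. World frame = base frame: x ahead of the robot, y to its left, z up, the work surface at z = 0. Lengths are in m, angles in degrees, forces in N, time in s.
With the tool pointing down it reaches from about 0.4 to 0.825 m from the base axis. Payload 7 kg.
Tool frame: the origin (TCP) lies at the very end of the fingers, on their centre line; the grasp point (between the pads) lies 19 mm behind it; z points along the fingers, y is the line along which they close (so a half turn about z gives the same grasp; the last joint's range is limited). The gripper opens to 88 mm and grips with 3 to 60 N. Pads are 19 mm wide; open, the fingers measure 130 mm over their backs; the gripper's body (78 mm by 193 mm) begins 47 mm behind the grasp point.
Start: joints at [16.507, 20.546, 0.682, 0, -70.136, -16.507], TCP at [0.675, -0, 0.227] pointing down, gripper open.
Joint ranges: [-176.03, 176.03], [-82.01, 121.73], [-58.28, 71.71], [-173.87, 95.51], [-174.79, -0.11], [-173.66, 173.66]. Speed limits (degrees/s): [136.94, 136.94, 172.46, 180, 180, 180].

## Interface

Orientations are given as [roll, pitch, yaw] about the fixed x, y, z axes, in that order (R = Rz(yaw) Ry(pitch) Rx(roll)).
In Python, from plant import r gives the robot as it stands. The module is installed in compiled form; this text tells all that it offers.
- The arm moves only by the tool jog_arm, never from a script. Its arguments are lists of equal length, an entry for each row: "travel": the shift along the tool's x, y, z each as a share of 50 cm, from -1 to 1, a list of three; "dr": the turn, a rotation vector about the tool's x, y, z each as a share of 360 degrees, from -1 to 1, a list of three; "claw": the opening, from 0 (shut) to 1 (fully open). A call has exactly 10 rows; each row is the pose to reach, as a shift and turn from the pose commanded when the call began, along the tool's axes at that moment, turning the shorter way round; what a row does not reach only later rows make up. A row lasts 1/8 s, in which the tool goes at most 62.5 mm and 10.7 degrees, less where a joint would pass 70% of its speed; a pose out of reach is approached as far as the arm can. A call with a number of a shift or a turn outside -1 to 1 is refused whole. A call with a gripper value outside its range is refused whole. The fingers move at their own pace and stop on an object; "newtons" is the grip in N (left out, the last holds). Time passes only in rows, so rows that repeat a pose let the fingers close, or fill a call up. It gives the time, the measured TCP pose, the force, the opening and the grip force at its end, in the units of the state.
- r.get_state(): the state, without advancing time (a new reading comes with each control period).
- r.capture(name): name is "scene" or "side" or "wrist"; returns a dict with "pixels" (384x512x3 uint8, red, green, blue), "range_z" (384x512 float32, m along the optical axis (not along the pixel's ray), 0 where there is no reading), "fx", "fy", "cx", "cy" (pixels), "position" and "attitude" of the camera in the world; the wrist camera has in their place "hand_eye" (4x4, takes a point from camera to tool coordinates, whose origin is the TCP and whose axes are the flange's). Camera axes: x right, y up, looking along -z (the intrinsics and any distortion apply to the point x, -y, -z); pixel columns grow to the right and rows downward; lengths in m; the calibration is good to about 2 mm. A picture is of the moment at which its call begins: read the wrist's pose just before it.
- r.close_job(): hands the job in; it is judged then, once.
Trained networks look in the newest picture that a camera, given by its name, has taken for a name from the list of things; names that differ only in an ending like _2 or _b are one class to them, and where a whole thing is asked for, a point or a joint stands for the part that bears it (a point fixed in the world has none). Each returns a list of dicts, best first, with "conf" (0 to 1); they miss things now and then, are a little off and sometimes report something else, mostly with a low value. They report only what shows in the picture. A call takes as long as a camera call. They do not tell look-alikes from the thing itself.
- r.boxes_of(name, camera): "extent" ([left, top, right, bottom] in pixels, round what is visible of it).
- r.regions_of(name, camera): "pixels" (384x512 bool, what is visible of it) and "extent" ([left, top, right, bottom] in pixels, round what is visible of it).
- r.tip_of(name, camera): "at" ([column, row] in pixels: a listed point, or the origin of a listed thing).
The state is a dict: "time_s": time; "joints": joint angles; "qd": joint speeds; "joint_torque": joint torques, N m; "tcp_pos": TCP position; "eef_rot": TCP orientation; "contact_force": force on the tool from outside, world axes, zero at the start; "moment": the same for the moment, N m; "gripper_width": finger opening in m; "gripper_force": force on a finger pad.
Only numpy, scipy, OpenCV 4.12 (cv2) and the standard library are available. Lean on these libraries where they do the work, as an engineer would, in place of code of your own. Each camera call takes 0.05 s, during which the arm holds its last target. There are 200 camera calls.

## Working session

There is one attempt and no reset: what is moved stays moved. The work goes in short steps, Python scripts to look and compute and a tool call to move; the robot and the scene stay as the last step left them, time stands still between calls to the robot, and variables do not carry over. Pictures are saved under pics/ and viewed, at most 10 in all, crops included, and the job is handed in when it is done.

Besides the shell and the picture viewer there is one more tool, called after ">>>" as name(argument=value, ...) on one line, values as JSON. jog_arm: Moves the arm, as the interface text tells. Its arguments: {"type":"object","properties":{"travel":{"type":"array"},"dr":{"type":"array"},"claw":{"type":"array"},"newtons":{"type":"number"}},"required":["travel","dr","claw"]}

```bash
mkdir -p pics; cat > h.py <<'E'
import numpy as np, cv2
from scipy.spatial.transform import Rotation as R
from plant import r
def T(st):
    M=np.eye(4); M[:3,:3]=R.from_euler('xyz',st['eef_rot'],degrees=True).as_matrix(); M[:3,3]=st['tcp_pos']; return M
def world(c,st=None):
    """384x512x3 map of world points"""
    v,u=np.mgrid[0:384,0:512]; d=c['range_z']
    P=np.stack([(u-c['cx'])/c['fx']*d,-(v-c['cy'])/c['fy']*d,-d],-1)
    if 'hand_eye' in c: M=T(st)@np.array(c['hand_eye'])
    else:
        M=np.eye(4); a=np.array(c['attitude']); M[:3,:3]=a if a.shape==(3,3) else R.from_euler('xyz',a,degrees=True).as_matrix(); M[:3,3]=c['position']
    W=P@M[:3,:3].T+M[:3,3]; W[d<=0]=np.nan; return W
def save(c,n): cv2.imwrite('pics/'+n,c['pixels'][:,:,::-1])
E
python3 - <<'E'
from h import *
st=r.get_state(); print(st)
for cam in('scene','side'):
    c=r.capture(cam); save(c,cam+'0.png'); print(cam,c['position'],c['attitude'],c['fx'],[k for k in c])
    W=world(c)
    for n in('pump','torch','flap','flap_edge','pair0','pair1','pair2','keybox','cup','stopper','lightclip','shelf'):
        for b in r.regions_of(n,cam)[:4]:
            m=b['pixels']; print(n,round(b['conf'],2),b['extent'],np.nanmedian(W[m],0).round(3))
        if n in('flap_edge','pair0','pair1','pair2'): print(' tip',[(t['at'],round(t['conf'],2)) for t in r.tip_of(n,cam)[:3]])
E
```

```text
{'time_s': 0.0, 'joints': array([ 1.65062990e+01,  2.05886618e+01,  6.34013164e-01, -1.86706767e-02,
       -7.01372047e+01, -1.65079670e+01]), 'qd': array([-0.03428615,  0.00534672, -0.0338722 ,  0.06084716, -0.05424444,
        0.01816639]), 'joint_torque': array([-8.00930356e-04, -5.82726967e+01,  2.93058443e+01,  6.99745238e+00,
        6.93249181e-03, -2.06530804e-04]), 'tcp_pos': array([ 6.74506115e-01, -4.47880176e-05,  2.25660383e-01]), 'eef_rot': array([ 1.79906945e+02, -9.27390357e-03, -9.00080183e+01]), 'contact_force': array([-0.30609211, -0.71486757, -0.57003909]), 'moment': array([ 0.03099801,  0.00253084, -0.02580658]), 'gripper_force': 0.0, 'gripper_width': 0.08813853974280537}
scene [ 1.07760303 -0.16763722  1.06188262] [30.3411298  -0.11625569 67.51624173] 358.42883656821925 ['pixels', 'range_z', 'fx', 'fy', 'cx', 'cy', 'position', 'attitude']
pump 0.94 [118.8, 197.2, 141.0, 246.3] [ 0.473 -0.353  0.028]
torch 0.64 [307.2, 128.6, 318.9, 168.0] [0.439 0.315 0.028]
torch 0.63 [333.3, 126.6, 367.8, 148.0] [0.446 0.462 0.028]
torch 0.43 [278.9, 132.9, 289.3, 143.9] [0.3
[... 1521 characters left out ...]
p [([249.8, 227.5], 0.67)]
pair0 0.75 [217.1, 161.9, 369.5, 298.6] [ 0.664 -0.023  0.089]
 tip [([319.9, 240.8], 0.96), ([303.2, 220.6], 0.95), ([284.6, 203.0], 0.76)]
pair1 0.75 [217.1, 161.9, 369.5, 298.6] [ 0.664 -0.023  0.089]
 tip [([319.9, 240.8], 0.96), ([303.2, 220.6], 0.95), ([284.6, 203.0], 0.76)]
pair2 0.75 [217.1, 161.9, 369.5, 298.6] [ 0.664 -0.023  0.089]
 tip [([319.9, 240.8], 0.96), ([303.2, 220.6], 0.95), ([284.6, 203.0], 0.76)]
keybox 0.68 [346.5, 171.3, 418.9, 219.5] [ 0.794 -0.137  0.224]
cup 0.76 [337.9, 145.2, 370.5, 187.9] [ 0.772 -0.043  0.25 ]
lightclip 0.5 [304.8, 144.4, 314.8, 148.7] [0.765 0.11  0.215]
shelf 0.66 [214.7, 142.1, 424.4, 311.5] [ 0.699 -0.098  0.117]
```

```bash
python3 - <<'E'
import cv2,numpy as np
a=cv2.imread('pics/scene0.png')
b=cv2.resize(a[115:265,100:380],(784,420),interpolation=cv2.INTER_CUBIC)
cv2.imwrite('pics/a.png',b)
a=cv2.imread('pics/side0.png')
cv2.imwrite('pics/b.png',cv2.resize(a[130:384,130:430],(690,584),interpolation=cv2.INTER_CUBIC))
E
```

```text
(no output)
```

View pics/a.png

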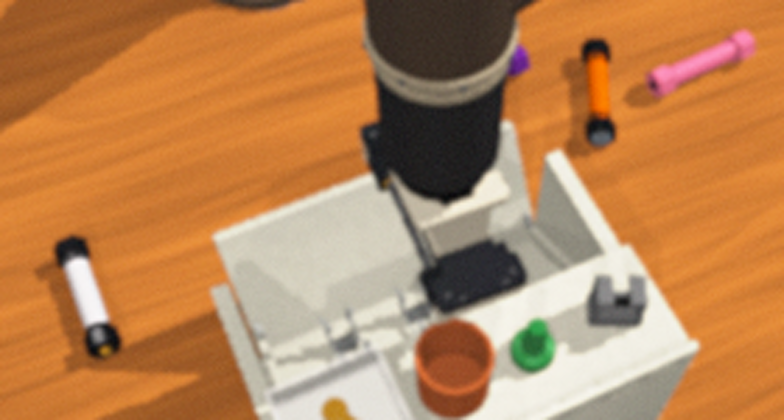

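View pics/b.png

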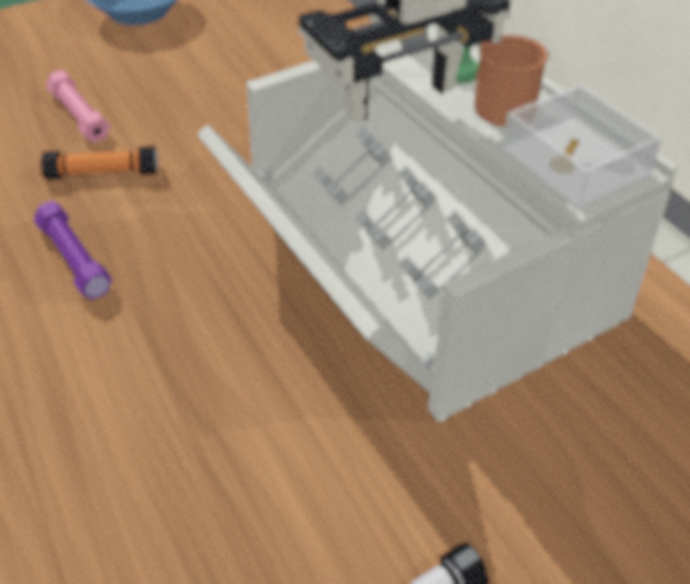

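Scene picture: the silver pump is at scene px (130,222). Three things are torch-shaped: orange (313,148), pink (350,137) and purple (284,138). The orange one fits "orange barrel", and the side crop shows it at px (173,200) with black ends. Next I measure it all.

```bash
cat > m.py <<'E'
from h import *
from scipy.optimize import least_squares
def ray(c,uv):
    d=np.array([(uv[0]-c['cx'])/c['fx'],-(uv[1]-c['cy'])/c['fy'],-1.])
    return np.array(c['position']),R.from_euler('xyz',c['attitude'],degrees=True).apply(d)
def tri(c1,u1,c2,u2):
    o1,d1=ray(c1,u1);o2,d2=ray(c2,u2)
    s=np.linalg.lstsq(np.c_[d1,-d2],o2-o1,rcond=None)[0]
    a,b=o1+s[0]*d1,o2+s[1]*d2; return (a+b)/2,np.linalg.norm(a-b)
E
python3 - <<'E'
from m import *
S=r.capture('scene');D=r.capture('side')
pairs=[((225.1,239),(319.9,240.8)),((252.3,225.1),(303.2,220.6)),((279,215.3),(284.6,203))]
P=[]
for a,b in pairs:
    p,e=tri(S,a,D,b);P.append(p);print('pair',p.round(4),round(e,4))
print('spacing',np.linalg.norm(P[1]-P[0]),np.linalg.norm(P[2]-P[1]))
p,e=tri(S,(228.9,177),D,(249.8,227.5));print('edge',p.round(4),round(e,4))
# items: blob regions, top-line PCA
for cam,c in(('scene',S),('side',D)):
    W=world(c)
    for n,sel in(('pump',(0.47,-0.353)),('torch',(0.43,0.315))):
        for b in r.regions_of(n,cam):
            q=W[b['pixels']];q=q[np.isfinite(q[:,2])];q=q[(q[:,2]>.008)&(q[:,2]<.045)]
            if len(q)<10 or np.hypot(*(np.median(q,0)[:2]-sel))>.08: continue
            (cx,cy),(w,h),an=cv2.minAreaRect((q[:,:2]*1000).astype(np.float32))
            m=q[:,:2].mean(0);u=np.linalg.svd(q[:,:2]-m)[2][0];t=(q[:,:2]-m)@u
            mid=m+u*(t.max()+t.min())/2
            print(cam,n,len(q),'rect',cx,cy,w,h,'mid',mid.round(4),'len',np.ptp(t).round(3),'yaw',np.degrees(np.arctan2(u[1],u[0])).round(1),'zmax',q[:,2].max().round(3))
# panel / tray planes in side depth
W=world(D)
m=r.regions_of('flap','side')[0]['pixels'];q=W[m];q=q[np.isfinite(q[:,2])]
rng=np.random.default_rng(0);rest=q
for k in range(3):
    best=None
    for _ in range(400):
        s=rest[rng.choice(len(rest),3,False)];n=np.cross(s[1]-s[0],s[2]-s[0]);n/=np.linalg.norm(n)+1e-12
        i=abs((rest-s[0])@n)<.003
        if best is None or i.sum()>best.sum(): best=i
    g=rest[best];c0=g.mean(0);n=np.linalg.svd(g-c0,full_matrices=False)[2][2];n*=np.sign(n[2])
    print('plane',best.sum(),len(rest),c0.round(3),n.round(3),'lean deg',np.degrees(np.arctan2(-n[0],n[2])).round(1));rest=rest[~best]
w=r.capture('wrist');print(np.round(w['hand_eye'],3))
E
```

```text
pair [ 0.6709 -0.0977  0.0937] 0.0068
pair [ 0.6683 -0.0159  0.1005] 0.0088
pair [0.6666 0.0714 0.0956] 0.0076
spacing 0.08210700756430017 0.08742134876951241
edge [ 0.5164 -0.028   0.1529] 0.0042
scene pump 413 rect 468.61175537109375 -354.6202087402344 153.2794647216797 36.79242706298828 mid [ 0.4684 -0.3533] len 0.154 yaw 4.2 zmax 0.039
scene torch 311 rect 429.4850158691406 318.49530029296875 37.69015884399414 151.83058166503906 mid [0.4294 0.3179] len 0.152 yaw -23.2 zmax 0.039
side pump 325 rect 513.5618286132812 -344.2484130859375 33.76222229003906 58.077674865722656 mid [ 0.5133 -0.348 ] len 0.059 yaw 161.2 zmax 0.039
side torch 469 rect 425.26055908203125 319.39532470703125 35.36423110961914 149.87625122070312 mid [0.4231 0.3144] len 0.15 yaw 155.5 zmax 0.037
plane 4845 8161 [ 0.68  -0.006  0.076] [-0.521 -0.022  0.853] lean deg 31.4
plane 780 3316 [ 0.59  -0.042  0.151] [ 0.059 -0.005  0.998] lean deg -3.4
plane 517 2536 [ 0.564 -0.062  0.101] [0.848 0.036 0.528] lean deg -58.1
[[-0.001  0.963  0.269  0.072]
 [ 1.     0.001  0.001 -0.   ]
 [ 0.     0.269 -0.963 -0.158]
 [ 0.     0.     0.     1.   ]]
```

```bash
cat > c.py <<'E'
from h import *
import os
def cmd():
    return np.load('cmd.npy') if os.path.exists('cmd.npy') else T(dict(tcp_pos=[.675,0,.227],eef_rot=[180,0,-90]))
def done(tr,dr):
    M=np.eye(4);M[:3,:3]=R.from_rotvec(np.array(dr)*2*np.pi).as_matrix();M[:3,3]=np.array(tr)*.5
    C=cmd()@M;np.save('cmd.npy',C);return C
def plan(pos,Rm,C=None):
    C=cmd() if C is None else C
    tr=C[:3,:3].T@(np.array(pos)-C[:3,3])/.5
    dr=R.from_matrix(C[:3,:3].T@Rm).as_rotvec()/2/np.pi
    print('plan',tr.round(4).tolist(),dr.round(4).tolist());return tr.round(4),dr.round(4)
def rot(rpy): return R.from_euler('xyz',rpy,degrees=True).as_matrix()
E
python3 - <<'E'
from c import *
plan([.468,-.354,.21],rot([180,0,4]))
E
```

```text
plan [0.708, 0.414, 0.034] [-0.0, 0.0, -0.2611]
```

>>> jog_arm(travel=[[0.708, 0.414, 0.034], [0.708, 0.414, 0.034], [0.708, 0.414, 0.034], [0.708, 0.414, 0.034], [0.708, 0.414, 0.034], [0.708, 0.414, 0.034], [0.708, 0.414, 0.034], [0.708, 0.414, 0.034], [0.708, 0.414, 0.034], [0.708, 0.414, 0.034]], dr=[[0, 0, -0.261], [0, 0, -0.261], [0, 0, -0.261], [0, 0, -0.261], [0, 0, -0.261], [0, 0, -0.261], [0, 0, -0.261], [0, 0, -0.261], [0, 0, -0.261], [0, 0, -0.261]], claw=[0.7, 0.7, 0.7, 0.7, 0.7, 0.7, 0.7, 0.7, 0.7, 0.7], newtons=40)

```text
time_s: 3.35
tcp_pos: [0.4679, -0.3542, 0.2097]
eef_rot: [180.0, -0.0, 3.9]
contact_force: [0.4, -0.4, -0.4]
gripper_width: 0.0611
gripper_force: 0.0
```

```bash
cat > item.py <<'E'
from c import *
def item(n,near,cam='wrist'):
    st=r.get_state();c=r.capture(cam);W=world(c,st);out=None
    for b in r.regions_of(n,cam):
        q=W[b['pixels']];q=q[np.isfinite(q[:,2])];q=q[(q[:,2]>.008)&(q[:,2]<.06)]
        if len(q)<30 or np.hypot(*(np.median(q,0)[:2]-near))>.06: continue
        (cx,cy),wh,an=cv2.minAreaRect((q[:,:2]*1000).astype(np.float32))
        m=q[:,:2].mean(0);u=np.linalg.svd(q[:,:2]-m,full_matrices=False)[2][0];u*=np.sign(u[0])
        print(n,b['extent'],len(q),'rect',cx,cy,wh,an,'yaw',np.degrees(np.arctan2(u[1],u[0])).round(1),'z95',np.percentile(q[:,2],95).round(4))
    return c
E
python3 - <<'E'
from item import *
from m import tri
done([.708,.414,.034],[0,0,-.261])
c=item('pump',(.468,-.354)); save(c,'w1.png')
S=r.capture('scene');D=r.capture('side')
ts=sorted([t['at'] for t in r.tip_of('pair0','scene') if t['conf']>.3],key=lambda t:t[0])
td=sorted([t['at'] for t in r.tip_of('pair0','side') if t['conf']>.3],key=lambda t:-t[0])
print(ts,td)
for a,b in zip(ts,td): print(*tri(S,a,D,b))
save(S,'scene1.png');save(D,'side1.png')
np.savez('sd.npz',WS=world(S),WD=world(D))
a=cv2.resize(S['pixels'][155:300,165:345,::-1],(720,580),interpolation=cv2.INTER_CUBIC)
cv2.imwrite('pics/s1c.png',a)
E
```

```text
pump [244.1, 109.7, 274.1, 239.4] 3012 rect 466.87420654296875 -351.5052795410156 (151.64378356933594, 39.020957946777344) 3.4103739261627197 yaw 3.8 z95 0.0351
[[225.6, 240.5], [255.6, 227.4], [279.4, 215.4]] [[281.6, 203.0]]
[ 0.65232786 -0.05826208  0.15480091] 0.13059220038764885
```

View pics/w1.png

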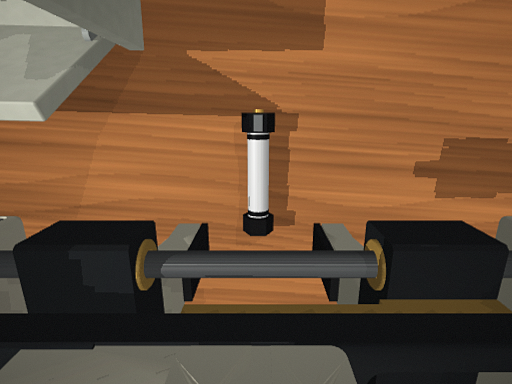

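View pics/s1c.png

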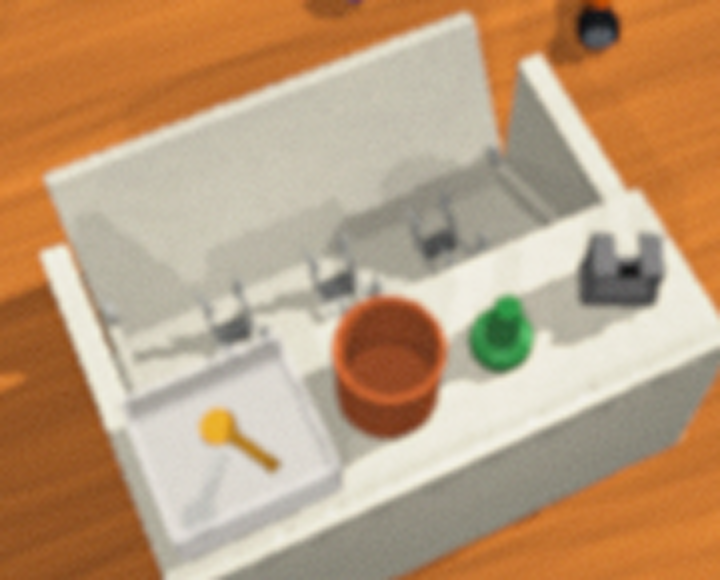

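```bash
python3 - <<'E'
from c import *
plan([.467,-.352,.0055],rot([180,0,3.8]))
z=np.load('sd.npz')
n1=np.array([-.521,-.022,.853]);c1=np.array([.68,-.006,.076]);n2=np.array([.848,.036,.528]);c2=np.array([.564,-.062,.101])
for k in('WS','WD'):
    W=z[k].reshape(-1,3);W=W[np.isfinite(W[:,2])]
    box=(abs(W[:,1]+.01)<.21)&(W[:,0]>.49)&(W[:,0]<.75)
    W=W[box];a,b=n1,n2;ca,cb=c1,c2
    for _ in range(5):
        A=W[(abs((W-ca)@a)<.004)&((W-ca)@b*0+(W[:,2])>.035)&(W[:,2]<.14)&(abs(W[:,1]+.01)<.165)&((W-cb)@b>.015)]
        B=W[(abs((W-cb)@b)<.004)&((W-ca)@a>.03)&(abs(W[:,1]+.01)<.165)]
        ca=A.mean(0);a=np.linalg.svd(A-ca,full_matrices=False)[2][2];a*=np.sign(a[2])
        cb=B.mean(0);b=np.linalg.svd(B-cb,full_matrices=False)[2][2];b*=np.sign(b[2])
    print(k,len(A),len(B),a.round(3),b.round(3),'yaw',np.degrees(np.arctan(a[1]/a[0])),np.degrees(np.arctan(b[1]/b[0])),'ang',np.degrees(np.arctan2(-a[0],a[2])),np.degrees(np.arctan2(b[2],b[0])))
    d=np.cross(a,b);d*=np.sign(d[1]);p=np.linalg.solve(np.array([a,b,[0,1,0]]),[a@ca,b@cb,0]);print('hinge pt y=0',p.round(4),'dir',d.round(3))
    yaw=np.arctan2(-d[0],d[1]);ex=np.array([np.cos(yaw),np.sin(yaw)]);ey=np.array([-ex[1],ex[0]])
    # y extents: panel points, and upper part of panel, and wall tops (z~.18)
    P=z[k].reshape(-1,3);P=P[np.isfinite(P[:,2])];P=P[(P[:,0]>.45)&(P[:,0]<.8)&(abs(P[:,1])<.3)]
    Q=P[(abs((P-cb)@b)<.004)&((P-ca)@a>.09)];v=Q[:,:2]@ey;print('panel v',np.percentile(v,[0.5,1,99,99.5]).round(4),len(v))
    Q=P[(abs(P[:,2]-.18)<.004)&(P[:,0]<.73)&(P[:,0]>.6)];v=Q[:,:2]@ey
    for s in(v[v<-.1],v[v>.1]): print('wall v',len(s),s.min().round(4) if len(s) else '',np.median(s).round(4),s.max().round(4) if len(s) else '')
E
```

```text
plan [-0.0017, -0.0041, 0.409] [-0.0, 0.0, 0.0004]
WS 936 3547 [-0.526 -0.022  0.85 ] [0.851 0.038 0.524] yaw 2.4277682860729173 2.538817944441791 ang 31.71444559127791 31.593655407689408
hinge pt y=0 [0.6058 0.     0.0303] dir [-0.044  0.999 -0.001]
panel v [-0.2171 -0.2159  0.1207  0.1221] 2003
wall v 297 -0.2396 -0.2309 -0.2216
wall v 224 0.1274 0.1359 0.1469
WD 1104 482 [-0.522 -0.024  0.853] [0.832 0.037 0.553] yaw 2.5893802087110553 2.545504752817946 ang 31.47859866290202 33.59944555356806
hinge pt y=0 [0.607  0.     0.0317] dir [-0.045  0.998  0.   ]
panel v [-0.1492 -0.1473  0.1197  0.124 ] 384
wall v 55 -0.2387 -0.2335 -0.2211
wall v 205 0.1225 0.1354 0.1483
```

>>> jog_arm(travel=[[-0.0017, -0.0041, 0.409], [-0.0017, -0.0041, 0.409], [-0.0017, -0.0041, 0.409], [-0.0017, -0.0041, 0.409], [-0.0017, -0.0041, 0.409], [-0.0017, -0.0041, 0.409], [-0.0017, -0.0041, 0.409], [-0.0017, -0.0041, 0.409], [-0.0017, -0.0041, 0.409], [-0.0017, -0.0041, 0.409]], dr=[[0, 0, 0], [0, 0, 0], [0, 0, 0], [0, 0, 0], [0, 0, 0], [0, 0, 0], [0, 0, 0], [0, 0, 0], [0, 0, 0], [0, 0, 0]], claw=[0.7, 0.7, 0.7, 0.7, 0.7, 0.15, 0.15, 0.15, 0.15, 0.15], newtons=40)

```text
time_s: 4.9
tcp_pos: [0.4673, -0.3521, 0.0057]
eef_rot: [180.0, -0.0, 4.0]
contact_force: [-0.5, 1.4, 6.0]
gripper_width: 0.0248
gripper_force: 40.0
```

```bash
cat > g.py <<'E'
from c import *
YAW,ANG=2.5,31.6
def pair(i,h=0,tilt=0,depth=.0115,dx=0,dv=0):
    """TCP pose for item axis h above the seat position; tilt about item axis"""
    y=np.radians(YAW);ex=np.array([np.cos(y),np.sin(y),0]);ey=np.array([-ex[1],ex[0],0]);a=np.radians(ANG)
    X=np.cos(a)*ex+np.sin(a)*np.array([0,0,1]);Z=-np.sin(a)*ex+np.cos(a)*np.array([0,0,1])
    p=.6057*ex+(-.0465+.085*(i-1)+dv)*ey+np.array([0,0,.0303])+(.088+dx)*X+(.024+h)*Z
    Rm=rot([180,-ANG,YAW])@rot([tilt,0,0])
    return p+depth*Rm[:,2],Rm
E
python3 - <<'E'
from g import *
done([-.0017,-.0041,.409],[0,0,0])
plan([.467,-.352,.28],cmd()[:3,:3])
for h in(.19,.05,0): p=pair(1,h);print(h,p[0].round(4));plan(*p)
E
```

```text
plan [-0.0, -0.0, -0.549] [0.0, 0.0, 0.0]
0.19 [ 0.576  -0.0214  0.2489]
plan [0.2632, -0.6446, -0.4868] [-0.0011, 0.0878, 0.004]
0.05 [ 0.6493 -0.0182  0.1296]
plan [0.4098, -0.6409, -0.2483] [-0.0011, 0.0878, 0.004]
0 [ 0.6755 -0.0171  0.0871]
plan [0.4622, -0.6395, -0.1631] [-0.0011, 0.0878, 0.004]
```

>>> jog_arm(travel=[[0, 0, -0.549], [0, 0, -0.549], [0, 0, -0.549], [0, 0, -0.549], [0.263, -0.645, -0.495], [0.263, -0.645, -0.495], [0.263, -0.645, -0.495], [0.263, -0.645, -0.495], [0.263, -0.645, -0.495], [0.263, -0.645, -0.495]], dr=[[0, 0, 0], [0, 0, 0], [0, 0, 0], [0, 0, 0], [-0.001, 0.088, 0.004], [-0.001, 0.088, 0.004], [-0.001, 0.088, 0.004], [-0.001, 0.088, 0.004], [-0.001, 0.088, 0.004], [-0.001, 0.088, 0.004]], claw=[0.15, 0.15, 0.15, 0.15, 0.15, 0.15, 0.15, 0.15, 0.15, 0.15], newtons=40)

```text
time_s: 6.15
tcp_pos: [0.5752, -0.019, 0.2523]
eef_rot: [-179.9, -31.7, 2.5]
contact_force: [1.8, -1.8, -2.1]
gripper_width: 0.0247
gripper_force: 40.0
```

```bash
python3 - <<'E'
from g import *
done([.263,-.645,-.495],[-.001,.088,.004])
plan(*pair(1,.05))
st=r.get_state();print(st['tcp_pos'],st['eef_rot'],st['joints'],st['gripper_width'])
c=r.capture('wrist');save(c,'w2.png')
for n in('pair1',):
    W=world(c,st)
    for t in r.tip_of(n,'wrist'): u,v=map(int,t['at']);print(t,W[v,u])
E
```

```text
plan [-0.0046, 0.0006, 0.2871] [-0.0001, -0.0002, -0.0001]
[ 0.57524319 -0.01897167  0.25230424] [-179.94089523  -31.67798041    2.54972171] [ 22.70762096  -7.60338864 -46.05906508  26.58995571 -23.71231152
  48.03301487] 0.024729298752450453
{'at': [334.6, 177.9], 'conf': 0.71} [ 0.67998633 -0.10871883  0.07157925]
{'at': [186.5, 176.8], 'conf': 0.58} [0.67247476 0.08099505 0.07320478]
```

View pics/w2.png

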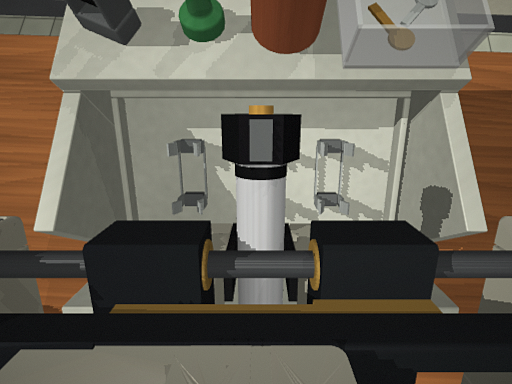

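The wrist view shows the pump straight in the pads. Its axis is at col ~261, midway between the outer clips at (187,177) and (335,178). I compare that with the model.

```bash
python3 - <<'E'
from g import *
st=r.get_state();c=r.capture('wrist');ts=r.tip_of('pair1','wrist');print([(t['at'],t['conf']) for t in ts])
M=np.linalg.inv(T(st)@np.array(c['hand_eye']))
def pj(p):
    q=M[:3,:3]@p+M[:3,3];return np.array([c['cx']+c['fx']*q[0]/-q[2],c['cy']-c['fy']*q[1]/-q[2]]).round(1)
for i in(0,1,2): print(i,pj(pair(i,depth=0)[0]),pj(pair(i,depth=0,dv=.005)[0]),pj(pair(i,depth=0,dx=.005)[0]))
print('held centre',pj((T(st)@[0,0,-.0115,1])[:3]), pj((T(st)@[.06,0,-.0115,1])[:3]))
E
```

```text
[([332.8, 178.8], 0.98), ([188.4, 179.0], 0.77)]
0 [335.1 176.2] [330.9 176.2] [335.4 172.1]
1 [263.9 176. ] [259.7 175.9] [263.9 171.8]
2 [192.7 175.7] [188.5 175.7] [192.4 171.6]
held centre [260.6 247.4] [260.5 137.3]
```

>>> jog_arm(travel=[[-0.0046, 0.0006, 0.15], [-0.0046, 0.0006, 0.287], [-0.0046, 0.0006, 0.287], [-0.0046, 0.0006, 0.287], [-0.0046, 0.0006, 0.287], [-0.0046, 0.0006, 0.287], [-0.0046, 0.0006, 0.287], [-0.0046, 0.0006, 0.287], [-0.0046, 0.0006, 0.287], [-0.0046, 0.0006, 0.287]], dr=[[0, 0, 0], [0, 0, 0], [0, 0, 0], [0, 0, 0], [0, 0, 0], [0, 0, 0], [0, 0, 0], [0, 0, 0], [0, 0, 0], [0, 0, 0]], claw=[0.15, 0.15, 0.15, 0.15, 0.15, 0.15, 0.15, 0.15, 0.15, 0.15], newtons=40)

```text
time_s: 7.6
tcp_pos: [0.6454, -0.0219, 0.1426]
eef_rot: [-178.8, -28.8, 2.5]
contact_force: [-0.5, 0.4, -1.6]
gripper_width: 0.0249
gripper_force: 40.0
```

```bash
python3 - <<'E'
from g import *
st=r.get_state();print(st['joints'].round(2),st['qd'].round(2),st['tcp_pos'],st['eef_rot'],st['contact_force'])
C=done([-.0046,.0006,.287],[0,0,0]);print(C[:3,3],R.from_matrix(C[:3,:3]).as_euler('xyz',degrees=True))
E
```

```text
[  5.22   7.75 -53.31  65.51  -0.17  22.11] [ 0.22  0.06  0.33 -1.07  0.02  0.75] [ 0.64537608 -0.02185815  0.14259553] [-178.84271583  -28.84807759    2.50649392] [-0.49374019  0.43045137 -1.59995612]
[ 0.64927154 -0.01820674  0.12967567] [-179.94577432  -31.68114367    2.46676654]
```

The elbow geometry drives joint 5 to its limit (−0.1°) with the tool square to the tilted tray. I'll lay the pump back down and regrasp it with the tool pitched relative to the barrel, so the tool stands near vertical when placing.

```bash
python3 - <<'E'
from g import *
plan(*pair(1,.19)); plan([.467,-.352,.25],rot([180,0,4]))
E
```

```text
plan [0.0004, -0.0002, -0.2799] [-0.0001, -0.0002, -0.0001]
plan [-0.208, 0.6509, -0.4118] [0.001, -0.088, -0.0041]
```

>>> jog_arm(travel=[[0, 0, -0.29], [0, 0, -0.29], [0, 0, -0.29], [-0.208, 0.651, -0.412], [-0.208, 0.651, -0.412], [-0.208, 0.651, -0.412], [-0.208, 0.651, -0.412], [-0.208, 0.651, -0.412], [-0.208, 0.651, -0.412], [-0.208, 0.651, -0.412]], dr=[[0, 0, 0], [0, 0, 0], [0, 0, 0], [0.001, -0.088, -0.004], [0.001, -0.088, -0.004], [0.001, -0.088, -0.004], [0.001, -0.088, -0.004], [0.001, -0.088, -0.004], [0.001, -0.088, -0.004], [0.001, -0.088, -0.004]], claw=[0.15, 0.15, 0.15, 0.15, 0.15, 0.15, 0.15, 0.15, 0.15, 0.15], newtons=40)

```text
time_s: 8.85
tcp_pos: [0.4711, -0.3619, 0.2664]
eef_rot: [-178.9, 2.9, 4.3]
contact_force: [0.2, 0.2, -2.4]
gripper_width: 0.0253
gripper_force: 40.0
```

```bash
python3 - <<'E'
from g import *
done([-.208,.651,-.412],[.001,-.088,-.004])
st=r.get_state();print(st['joints'].round(3).tolist(),st['tcp_pos'].round(4).tolist(),st['eef_rot'].round(2).tolist())
plan([.467,-.352,.006],rot([180,0,4]))
E
```

```text
[-18.619, 13.469, -4.157, 0.125, -75.42, 112.881] [0.4711, -0.3619, 0.2664] [-178.92, 2.85, 4.32]
plan [0.0001, -0.0001, 0.4882] [-0.0, 0.0, -0.0001]
```

>>> jog_arm(travel=[[0, 0, 0.1], [0, 0, 0.25], [0, 0, 0.4], [0, 0, 0.48], [0, 0, 0.488], [0, 0, 0.488], [0, 0, 0.488], [0, 0, 0.488], [0, 0, 0.488], [0, 0, 0.488]], dr=[[0, 0, 0], [0, 0, 0], [0, 0, 0], [0, 0, 0], [0, 0, 0], [0, 0, 0], [0, 0, 0], [0, 0, 0], [0, 0, 0], [0, 0, 0]], claw=[0.15, 0.15, 0.15, 0.15, 0.15, 0.15, 0.15, 0.6, 0.6, 0.6], newtons=40)

```text
time_s: 10.1
tcp_pos: [0.4607, -0.3562, 0.024]
eef_rot: [-179.0, 2.8, 4.6]
contact_force: [-0.6, -0.0, -0.3]
gripper_width: 0.0487
gripper_force: 0.0
```

```bash
cat > kin.py <<'E'
from h import *
from scipy.optimize import least_squares
D=[([16.506,20.589,.634,-.019,-70.137,-16.508],[.6745,0,.2257],[179.907,-.01,-90.008]),
([22.708,-7.603,-46.059,26.590,-23.712,48.033],[.57524,-.01897,.2523],[-179.941,-31.678,2.55]),
([5.22,7.75,-53.31,65.51,-.17,22.11],[.64538,-.02186,.1426],[-178.843,-28.848,2.506]),
([-18.619,13.469,-4.157,.125,-75.42,112.881],[.4711,-.3619,.2664],[-178.92,2.85,4.32])]
A=lambda a,x:R.from_euler(a,x,degrees=True).as_matrix()
S0=(1,-1,1,-1,1)
def fk(q,p,sg=(1,1,-1)):
    a1,dl,h1,L2,L3,e,Dt,c6=p
    s4,s5,s6=sg
    Rf=A('z',q[0])@A('y',q[1]-q[2])           # forearm frame: x along forearm
    ee=A('z',q[0])@(np.array([a1,dl,h1])+A('y',q[1])@np.array([0,0,L2]))+Rf@np.array([L3,0,e])
    Rt=Rf@A('x',s4*q[3])@A('y',s5*q[4])@A('x',s6*q[5]+c6)   # tool along x
    return ee+Rt[:,0]*Dt,Rt@np.array([[0,0,1],[0,1,0],[1.,0,0]])*np.array([1,1,1.])
E
python3 - <<'E'
from kin import *
import itertools
st=r.get_state();print(st['joints'].round(3).tolist(),st['tcp_pos'].round(4).tolist(),st['eef_rot'].round(2).tolist())
D.append((st['joints'],st['tcp_pos'],st['eef_rot']))
open('kd.txt','w').write(repr((st['joints'].tolist(),st['tcp_pos'].tolist(),st['eef_rot'].tolist())))
# compare tool z only first
for s4,s5 in itertools.product((1,-1),(1,-1)):
    def f(p):
        o=[]
        for q,t,e in D:
            P,Rt=fk(q,list(p)+[0],(s4,s5,1));o+=list((P-t)*10);o+=list(Rt[:,2]-A('xyz',e)[:,2])
        return o
    s=least_squares(f,[0,-.19,.3,.4,.4,0,.2]);print(s4,s5,s.cost,s.x.round(4))
E
```

```text
[-18.383, 25.143, -22.443, 0.197, -45.341, 112.779] [0.4607, -0.3562, 0.024] [-178.99, 2.75, 4.56]
1 1 6.3391523123669815 [ 0.0173 -0.1884  0.0137  0.1341  0.5576  0.4966 -0.2412]
1 -1 1.7977848567894994 [ 0.16   -0.1936  0.1747  0.5141  0.2922  0.0527  0.3788]
-1 1 5.81968683819155 [-0.079  -0.1678  0.0173  0.127   0.6741  0.5957 -0.309 ]
-1 -1 0.661298625913415 [ 0.0271 -0.1558  0.29    0.7498  0.3916 -0.0077  0.6303]
```

```bash
cat >> kin.py <<'E'
def fk(q,p,sg=(1,1)):
    a1,dl,h1,L2,L3,e,Dt,w,c6=p
    Rf=A('z',q[0])@A('y',q[1]-q[2])
    ee=A('z',q[0])@(np.array([a1,0,h1])+A('y',q[1])@np.array([0,0,L2]))+Rf@np.array([L3,0,e])
    R4=Rf@A('x',sg[0]*q[3]);R5=R4@A('y',-q[4]);Rt=R5@A('x',sg[1]*q[5]+c6)
    return ee+R5@np.array([Dt,dl,w]),Rt@np.array([[0,0,1],[0,-1,0],[1.,0,0]])
E
python3 - <<'E'
from item import *
from kin import *
import itertools
D.append(eval(open('kd.txt').read()))
for sg in itertools.product((1,-1),(1,-1)):
    def f(p):
        o=[]
        for q,t,e in D:
            P,Rt=fk(q,p,sg);o+=list((P-t)*10);o+=list((Rt-A('xyz',e)).ravel())
        return o
    best=min((least_squares(f,[0,-.19,.3,.4,.4,0,.2,0,c]) for c in(0,90,180,-90)),key=lambda s:s.cost)
    print(sg,best.cost,best.x.round(4).tolist(),np.abs(best.fun).max())
np.save('cmd.npy',T(r.get_state()))
c=item('pump',(.467,-.352));save(c,'w3.png')
E
```

```text
(1, 1) 7.07024415884625 [0.1634, -0.2076, 0.2537, 0.633, 0.1962, 0.0742, 0.6283, 0.042, 240.1691] 1.5474604246337342
(1, -1) 5.8240960345705535 [0.1634, -0.2076, 0.2537, 0.633, 0.1962, 0.0742, 0.6283, 0.042, 63.3534] 1.5474604179104479
(-1, 1) 9.423946982625834 [-0.0001, -0.1918, 0.1988, 0.6017, 0.4637, 0.0, 0.3781, 0.0, 169.5925] 1.9922371560892234
(-1, -1) 1.6724151349706788e-07 [-0.0001, -0.1918, 0.1988, 0.6017, 0.4637, 0.0, 0.3781, 0.0, 90.0] 0.00029135087098730583
pump [228.9, 100.3, 296.0, 304.5] 8567 rect 472.3934631347656 -355.6778869628906 (130.917724609375, 39.45901107788086) 4.729087829589844 yaw 4.5 z95 0.0361
```

View pics/w3.png

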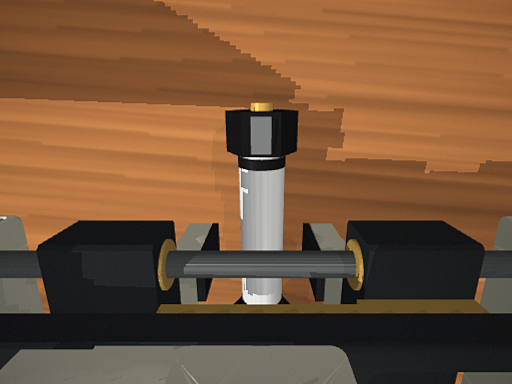

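```bash
cat >> kin.py <<'E'
P0=[-.0001,-.1918,.1988,.6017,.4637,0,.3781,0,90.];LO=np.array([-176.03,-82.01,-58.28,-173.87,-174.79,-173.66]);HI=np.array([176.03,121.73,71.71,95.51,-.11,173.66])
def ik(pos,Rm,seed):
    def f(q):
        P,Rt=fk(q,P0,(-1,-1));return np.r_[(P-pos)*10,(Rt-Rm).ravel()]
    seed=np.clip(seed,LO+.5,HI-.5);s=least_squares(f,seed,bounds=(LO,HI),x_scale=30.);return s.x,np.abs(s.fun).max()
E
cat >> g.py <<'E'
def frame():
    y=np.radians(YAW);ex=np.array([np.cos(y),np.sin(y),0]);ey=np.array([-ex[1],ex[0],0]);a=np.radians(ANG);k=np.array([0,0,1])
    return ex,ey,np.cos(a)*ex+np.sin(a)*k,-np.sin(a)*ex+np.cos(a)*k
def tool(Ri,phi,tilt,flip): return Ri@rot([tilt,0,0])@rot([0,phi,0])@rot([0,0,180*flip])@rot([180,0,0])
def place(i,h=0,phi=25,tilt=0,flip=0,depth=.010,dx=-.001,dv=.0025):
    ex,ey,X,Z=frame()
    p=.6057*ex+(-.0465+.085*(i-1)+dv)*ey+np.array([0,0,.0303])+(.088+dx)*X+(.024+h)*Z
    Rm=tool(rot([0,-ANG,YAW]),phi,tilt,flip);return p+depth*Rm[:,2],Rm
def pick(xy,yaw,phi=25,flip=0,z=.017,depth=.010,tilt=0):
    Rm=tool(rot([0,0,yaw]),phi,tilt,flip);return np.array([*xy,z])+depth*Rm[:,2],Rm
E
python3 - <<'E'
from g import *
from kin import *
q0=np.array([-18.4,25,-22,0,-45,113.])
def best(p,flip):
    o=[]
    for j6 in(q0[5],q0[5]-180):
      for j4 in(0,-60,60,-150):
        q,e=ik(*p,[0,20,-30,j4,-40,j6])
        if e<1e-3: o.append(q)
    return sorted(set(tuple(q.round(0)) for q in o))
for phi in(20,28,34):
  for flip in(0,1):
    print(phi,flip,'pickpump',best(pick((.462,-.3565),4.6,phi,flip),flip))
    print('   picktorch',best(pick((.427,.317),-24,phi,flip),flip))
    for i,t in((1,0),(2,12),(2,-12),(0,-12)): print('   place',i,t,'h0',best(place(i,0,phi,t,flip),flip),'h.15',best(place(i,.15,phi,t,flip),flip))
E
```

```text
20 0 pickpump [(np.float64(-14.0), np.float64(34.0), np.float64(-16.0), np.float64(7.0), np.float64(-60.0), np.float64(104.0))]
   picktorch [(np.float64(43.0), np.float64(28.0), np.float64(-14.0), np.float64(-22.0), np.float64(-57.0), np.float64(36.0))]
   place 1 0 h0 [(np.float64(17.0), np.float64(21.0), np.float64(-22.0), np.float64(5.0), np.float64(-36.0), np.float64(72.0))] h.15 [(np.float64(19.0), np.float64(6.0), np.float64(-23.0), np.float64(4.0), np.float64(-50.0), np.float64(71.0))]
   place 2 12 h0 [(np.float64(18.0), np.float64(21.0), np.float64(-15.0), np.float64(-12.0), np.float64(-40.0), np.float64(88.0))] h.15 [(np.float64(20.0), np.float64(7.0), np.float64(-17.0), np.float64(-9.0), np.float64(-52.0), np.float64(82.0))]
   place 2 -12 h0 [(np.float64(30.0), np.float64(22.0), np.float64(-29.0), np.float64(25.0), np.float64(-37.0), np.float64(37.0))] h.15 [(np.float64(35.0), np.float64(8.0), np.float64(-27.0), np.float64(20.0), np.float64(-53.0), np.float64(41.0))]
   place 0 -12 h0 [(np.float64(14.0), np.float64(21.0), np.float64(-30.0), np.float64(25.0), np.float64(-
[... 5711 characters left out ...]
, np.float64(-3.0), np.float64(-12.0), np.float64(-60.0), np.float64(-91.0))] h.15 [(np.float64(18.0), np.float64(15.0), np.float64(-5.0), np.float64(-11.0), np.float64(-70.0), np.float64(-96.0))]
   place 2 -12 h0 [(np.float64(27.0), np.float64(29.0), np.float64(-10.0), np.float64(9.0), np.float64(-58.0), np.float64(-126.0))] h.15 [(np.float64(30.0), np.float64(16.0), np.float64(-12.0), np.float64(8.0), np.float64(-70.0), np.float64(-127.0))]
   place 0 -12 h0 [(np.float64(13.0), np.float64(28.0), np.float64(-12.0), np.float64(11.0), np.float64(-55.0), np.float64(-114.0))] h.15 [(np.float64(14.0), np.float64(15.0), np.float64(-13.0), np.float64(10.0), np.float64(-67.0), np.float64(-113.0))]
```

```bash
python3 - <<'E'
from g import *
p=pick((.462,-.3565),4.6,18);print(p[0],R.from_matrix(p[1]).as_euler('xyz',degrees=True));plan(*p)
E
```

```text
[ 0.45891978 -0.35674783  0.00748943] [180.   18.    4.6]
plan [-0.002, 0.0014, 0.0332] [-0.0028, -0.0424, 0.0003]
```

>>> jog_arm(travel=[[-0.002, 0.0014, 0.01], [-0.002, 0.0014, 0.02], [-0.002, 0.0014, 0.0332], [-0.002, 0.0014, 0.0332], [-0.002, 0.0014, 0.0332], [-0.002, 0.0014, 0.0332], [-0.002, 0.0014, 0.0332], [-0.002, 0.0014, 0.0332], [-0.002, 0.0014, 0.0332], [-0.002, 0.0014, 0.0332]], dr=[[-0.0028, -0.0424, 0], [-0.0028, -0.0424, 0], [-0.0028, -0.0424, 0], [-0.0028, -0.0424, 0], [-0.0028, -0.0424, 0], [-0.0028, -0.0424, 0], [-0.0028, -0.0424, 0], [-0.0028, -0.0424, 0], [-0.0028, -0.0424, 0], [-0.0028, -0.0424, 0]], claw=[0.6, 0.6, 0.6, 0.6, 0.6, 0.15, 0.15, 0.15, 0.15, 0.15], newtons=45)

```text
time_s: 11.45
tcp_pos: [0.4586, -0.3567, 0.007]
eef_rot: [-180.0, 18.1, 4.7]
contact_force: [-0.0, -0.5, 3.1]
gripper_width: 0.0248
gripper_force: 45.0
```

```bash
python3 - <<'E'
from g import *
done([-.002,.0014,.0332],[-.0028,-.0424,0])
print(cmd()[:3,3]);st=r.get_state();print(st['tcp_pos'],st['eef_rot'])
plan([.459,-.357,.28],cmd()[:3,:3])
p=place(1,.18,18);print(p[0]);plan(*p)
p=place(1,.05,18);print(p[0]);plan(*p)
E
```

```text
[ 0.45890151 -0.35672558  0.00748158]
[ 0.45856792 -0.35665607  0.00700349] [-179.95675806   18.07629975    4.7103966 ]
plan [-0.1684, 0.0004, -0.5184] [0.0, 0.0, 0.0]
[ 0.57663027 -0.0188657   0.23991946]
plan [0.1321, -0.6544, -0.5315] [0.0002, 0.0878, 0.0062]
[ 0.64468361 -0.01589442  0.12919496]
plan [0.33, -0.6491, -0.363] [0.0002, 0.0878, 0.0062]
```

>>> jog_arm(travel=[[-0.168, 0, -0.518], [-0.168, 0, -0.518], [-0.168, 0, -0.518], [-0.168, 0, -0.518], [0.132, -0.654, -0.54], [0.132, -0.654, -0.54], [0.132, -0.654, -0.54], [0.132, -0.654, -0.54], [0.132, -0.654, -0.54], [0.132, -0.654, -0.54]], dr=[[0, 0, 0], [0, 0, 0], [0, 0, 0], [0, 0, 0], [0, 0.0878, 0.0062], [0, 0.0878, 0.0062], [0, 0.0878, 0.0062], [0, 0.0878, 0.0062], [0, 0.0878, 0.0062], [0, 0.0878, 0.0062]], claw=[0.15, 0.15, 0.15, 0.15, 0.15, 0.15, 0.15, 0.15, 0.15, 0.15], newtons=45)

```text
time_s: 12.7
tcp_pos: [0.5775, -0.0164, 0.243]
eef_rot: [180.0, -13.5, 2.6]
contact_force: [0.4, -0.4, -3.2]
gripper_width: 0.0249
gripper_force: 45.0
```

```bash
python3 - <<'E'
from g import *
C=done([.132,-.654,-.54],[0,.0878,.0062]);print(C[:3,3])
st=r.get_state();print(st['tcp_pos'],st['eef_rot'],st['joints'])
p=place(1,.05,18);print(p[0]);plan(*p)
E
```

```text
[ 0.57792011 -0.01894498  0.24396379]
[ 0.57754181 -0.01643088  0.24302686] [179.99101152 -13.52740888   2.56354614] [ 20.57649432   2.59465286 -23.68385333   5.35461477 -50.95979098
  69.07689881]
[ 0.64468361 -0.01589442  0.12919496]
plan [0.0759, -0.0005, 0.2545] [0.0002, 0.0, 0.0]
```

>>> jog_arm(travel=[[0.02, 0, 0.07], [0.04, 0, 0.13], [0.06, 0, 0.2], [0.0759, 0, 0.2545], [0.0759, -0.0005, 0.2545], [0.0759, -0.0005, 0.2545], [0.0759, -0.0005, 0.2545], [0.0759, -0.0005, 0.2545], [0.0759, -0.0005, 0.2545], [0.0759, -0.0005, 0.2545]], dr=[[0, 0, 0], [0, 0, 0], [0, 0, 0], [0, 0, 0], [0, 0, 0], [0, 0, 0], [0, 0, 0], [0, 0, 0], [0, 0, 0], [0, 0, 0]], claw=[0.15, 0.15, 0.15, 0.15, 0.15, 0.15, 0.15, 0.15, 0.15, 0.15], newtons=45)

```text
time_s: 13.95
tcp_pos: [0.6444, -0.0158, 0.1288]
eef_rot: [180.0, -13.6, 2.5]
contact_force: [-0.4, 0.1, -2.7]
gripper_width: 0.0248
gripper_force: 45.0
```

```bash
python3 - <<'E'
from g import *
C=done([.0759,-.0005,.2545],[0,0,0]);print(C[:3,3])
st=r.get_state();print(st['tcp_pos'],st['eef_rot'],st['contact_force'])
c=r.capture('wrist');save(c,'w4.png')
M=np.linalg.inv(T(st)@np.array(c['hand_eye']))
def pj(p):
    q=M[:3,:3]@p+M[:3,3];return np.array([c['cx']+c['fx']*q[0]/-q[2],c['cy']-c['fy']*q[1]/-q[2]]).round(1)
print([(t['at'],t['conf']) for t in r.tip_of('pair1','wrist')])
for i in(0,1,2): print(i,pj(place(i,depth=0)[0]))
plan(*place(1,.022,18));plan(*place(1,.008,18));plan(*place(1,0,18));plan(*place(1,-.003,18))
E
```

```text
[ 0.64465756 -0.01591633  0.12920419]
[ 0.644449   -0.01576012  0.12876672] [179.97499908 -13.56449207   2.49489317] [-0.35883012  0.05792871 -2.72950197]
[([136.1, 193.9], 0.78), ([380.4, 196.8], 0.59)]
0 [382.2 195.3]
1 [260.8 195.4]
2 [139.3 195.5]
plan [0.0174, -0.0001, 0.0533] [0.0002, 0.0, 0.0]
plan [0.026, -0.0001, 0.0799] [0.0002, 0.0, 0.0]
plan [0.031, -0.0001, 0.0951] [0.0002, 0.0, 0.0]
plan [0.0328, -0.0001, 0.1008] [0.0002, 0.0, 0.0]
```

View pics/w4.png

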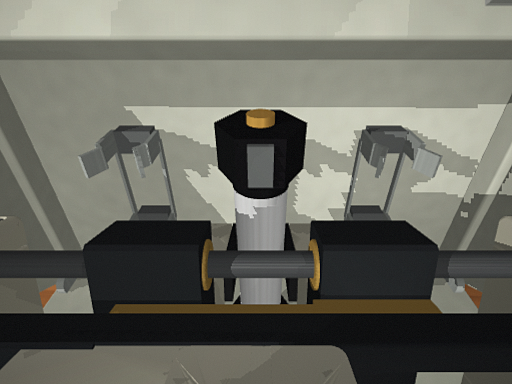

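>>> jog_arm(travel=[[0.009, -0.001, 0.027], [0.0174, -0.0015, 0.0533], [0.02, -0.0015, 0.061], [0.022, -0.0015, 0.067], [0.024, -0.0015, 0.0735], [0.026, -0.0015, 0.08], [0.0285, -0.0015, 0.0875], [0.031, -0.0015, 0.095], [0.031, -0.0015, 0.095], [0.031, -0.0015, 0.095]], dr=[[0, 0, 0], [0, 0, 0], [0, 0, 0], [0, 0, 0], [0, 0, 0], [0, 0, 0], [0, 0, 0], [0, 0, 0], [0, 0, 0], [0, 0, 0]], claw=[0.15, 0.15, 0.15, 0.15, 0.15, 0.15, 0.15, 0.15, 0.15, 0.15], newtons=45)

```text
time_s: 15.3
tcp_pos: [0.6706, -0.014, 0.0854]
eef_rot: [180.0, -13.5, 2.5]
contact_force: [0.5, -1.4, -2.5]
gripper_width: 0.0248
gripper_force: 45.0
```

```bash
python3 - <<'E'
from g import *
C=done([.031,-.0015,.095],[0,0,0]);print(C[:3,3])
st=r.get_state();print(st['tcp_pos'],st['eef_rot'],st['contact_force'],st['moment'])
X,Z=frame()[2:];print('F along x,z tray',st['contact_force']@X,st['contact_force']@Z)
plan(*place(1,-.003,18,dv=.0032))
E
```

```text
[ 0.67083619 -0.01407302  0.08667956]
[ 0.67056258 -0.0139993   0.08542482] [179.95991201 -13.51339322   2.49594587] [ 0.49582364 -1.35972851 -2.52297259] [-0.72570907  0.84918649 -0.13449909]
F along x,z tray -0.9506140406608983 -2.377363152614967
plan [0.0018, -0.0, 0.0058] [0.0002, 0.0, 0.0]
```

>>> jog_arm(travel=[[0.001, 0, 0.003], [0.001, 0, 0.003], [0, 0, 0], [0, 0, 0], [0, 0, 0], [0, 0, 0], [-0.02, 0, -0.06], [-0.05, 0, -0.15], [-0.075, 0, -0.23], [-0.1, 0, -0.31]], dr=[[0, 0, 0], [0, 0, 0], [0, 0, 0], [0, 0, 0], [0, 0, 0], [0, 0, 0], [0, 0, 0], [0, 0, 0], [0, 0, 0], [0, 0, 0]], claw=[0.15, 0.15, 0.15, 0.5, 0.5, 0.5, 0.5, 0.5, 0.5, 0.5], newtons=45)

```text
time_s: 16.55
tcp_pos: [0.5851, -0.0175, 0.2263]
eef_rot: [180.0, -13.6, 2.5]
contact_force: [0.6, 0.4, 0.1]
gripper_width: 0.044
gripper_force: 0.0
```

```bash
python3 - <<'E'
from g import *
done([-.1,0,-.31],[0,0,0]);st=r.get_state();print(cmd()[:3,3],st['tcp_pos'],st['contact_force'])
c=r.capture('wrist');save(c,'w5.png');W=world(c,st)
b=r.regions_of('pump','wrist')
ex,ey,X,Z=frame();O=place(1,depth=0,dx=0,dv=.0025)[0]
for k in b[:2]:
    q=W[k['pixels']];q=q[np.isfinite(q[:,2])];L=np.c_[(q-O)@X,(q-O)@ey,(q-O)@Z];print(k['extent'],k['conf'],np.percentile(L,[2,50,98],axis=0).round(4).tolist())
    for lo,hi in((-.05,-.02),(-.02,.02),(.02,.05),(.055,.072)):
        s=L[(L[:,0]>lo)&(L[:,0]<hi)]
        if len(s)>9: print(lo,hi,len(s),'ztop',np.percentile(s[:,2],97).round(4),'y',np.percentile(s[:,1],[3,97]).round(4))
# tray floor check
L=(W.reshape(-1,3)-O);z=L@Z;x=L@X;y=L@ey;m=(abs(x)<.07)&(abs(abs(y)-.045)<.02)&(abs(z+.024)<.02);print('floor z',np.percentile(z[m],[10,50,90]).round(4))
A=W.reshape(-1,3)[m&(abs(z-np.nanmedian(z[m]))<.004)];n=np.linalg.svd(A-A.mean(0),full_matrices=False)[2][2];n*=np.sign(n[2]);print('ang',np.degrees(np.arctan2(-n[0],n[2])))
cv2.imwrite('pics/w5.png',c['pixels'][:,:,::-1])
E
```

```text
[ 0.58586699 -0.01761836  0.2255776 ] [ 0.5851028  -0.01750103  0.22626563] [0.55609446 0.4359797  0.09669964]
[242.4, 52.5, 282.4, 205.3] 0.96 [[-0.0735, -0.0167, -0.0019], [0.0167, 0.0004, 0.0106], [0.0704, 0.0177, 0.0179]]
-0.05 -0.02 494 ztop 0.0128 y [-0.0102  0.0114]
-0.02 0.02 942 ztop 0.0124 y [-0.0114  0.0125]
0.02 0.05 744 ztop 0.0153 y [-0.0116  0.0125]
0.055 0.072 963 ztop 0.0182 y [-0.0174  0.0184]
floor z [-0.0264 -0.0254 -0.0243]
ang 30.995047948435925
```

View pics/w5.png

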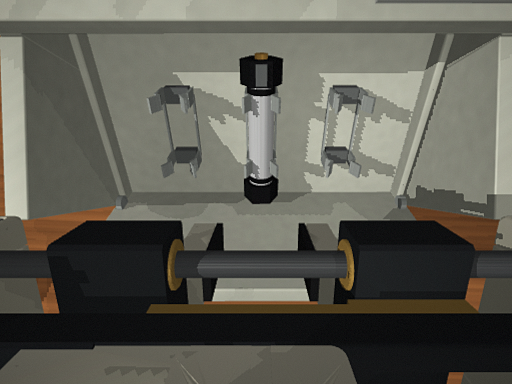

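Pump seated at px (261,125): top of barrel 12.8 mm above the pair point (13 expected), centred in the middle pair. Now the torch.

```bash
python3 - <<'E'
from g import *
plan(*pick((.427,.317),-24,18,z=.20))
E
```

```text
plan [-0.302, -0.6853, -0.0016] [0.003, -0.0862, 0.0745]
```

>>> jog_arm(travel=[[-0.302, -0.685, -0.0016], [-0.302, -0.685, -0.0016], [-0.302, -0.685, -0.0016], [-0.302, -0.685, -0.0016], [-0.302, -0.685, -0.0016], [-0.302, -0.685, -0.0016], [-0.302, -0.685, -0.0016], [-0.302, -0.685, -0.0016], [-0.302, -0.685, -0.0016], [-0.302, -0.685, -0.0016]], dr=[[0.003, -0.0862, 0.0745], [0.003, -0.0862, 0.0745], [0.003, -0.0862, 0.0745], [0.003, -0.0862, 0.0745], [0.003, -0.0862, 0.0745], [0.003, -0.0862, 0.0745], [0.003, -0.0862, 0.0745], [0.003, -0.0862, 0.0745], [0.003, -0.0862, 0.0745], [0.003, -0.0862, 0.0745]], claw=[0.7, 0.7, 0.7, 0.7, 0.7, 0.7, 0.7, 0.7, 0.7, 0.7], newtons=45)

```text
time_s: 17.9
tcp_pos: [0.4246, 0.3174, 0.1902]
eef_rot: [180.0, 18.0, -24.1]
contact_force: [0.2, -0.8, 0.4]
gripper_width: 0.0617
gripper_force: 0.0
```

```bash
python3 - <<'E'
from item import *
done([-.302,-.685,-.0016],[.003,-.0862,.0745])
st=r.get_state();print(cmd()[:3,3],st['tcp_pos'],st['eef_rot'],st['joints'].round(1))
c=item('torch',(.427,.317));save(c,'w6.png')
E
```

```text
[0.42416307 0.318131   0.19047626] [0.42462995 0.31743784 0.19016816] [179.99539804  18.04697115 -24.11037936] [ 44.8  15.4  -6.9 -17.4 -75.1  26.7]
torch [232.8, 53.7, 278.5, 193.6] 3975 rect 428.1764831542969 323.4072265625 (39.13935089111328, 150.29432678222656) 65.82744598388672 yaw -24.0 z95 0.034
```

View pics/w6.png

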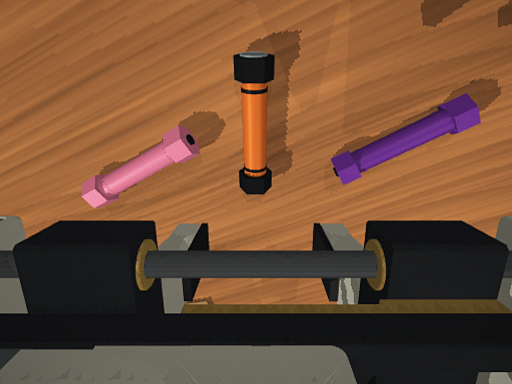

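The orange torch (256,122) lies between the pink (140,168) and purple (405,140) decoys. Orange matches the description, so I grip that one with a narrower opening to clear the pink one.

```bash
python3 - <<'E'
from g import *
p=pick((.428,.3225),-24,18);plan(*p)
p=pick((.428,.3225),-24,18,z=.05);plan(*p)
E
```

```text
plan [0.1104, -0.0112, 0.3489] [0.0, -0.0, -0.0001]
plan [0.09, -0.0112, 0.2862] [0.0, -0.0, -0.0001]
```

>>> jog_arm(travel=[[0.04, -0.0112, 0.11], [0.08, -0.0112, 0.23], [0.09, -0.0112, 0.286], [0.11, -0.0112, 0.349], [0.11, -0.0112, 0.349], [0.11, -0.0112, 0.349], [0.11, -0.0112, 0.349], [0.11, -0.0112, 0.349], [0.11, -0.0112, 0.349], [0.11, -0.0112, 0.349]], dr=[[0, 0, 0], [0, 0, 0], [0, 0, 0], [0, 0, 0], [0, 0, 0], [0, 0, 0], [0, 0, 0], [0, 0, 0], [0, 0, 0], [0, 0, 0]], claw=[0.55, 0.55, 0.55, 0.55, 0.55, 0.55, 0.15, 0.15, 0.15, 0.15], newtons=45)

```text
time_s: 19.25
tcp_pos: [0.4248, 0.3242, 0.0078]
eef_rot: [-180.0, 18.0, -24.0]
contact_force: [-0.4, -0.5, 6.6]
gripper_width: 0.0248
gripper_force: 45.0
```

```bash
python3 - <<'E'
from g import *
done([.11,-.0112,.349],[0,0,0])
st=r.get_state();print(cmd()[:3,3],st['tcp_pos'],st['eef_rot'],st['gripper_width'],st['contact_force'])
plan([.425,.322,.27],cmd()[:3,:3])
for h in(.18,.05): p=place(2,h,18,12,dv=.003);print(p[0]);plan(*p)
E
```

```text
[0.42499112 0.323858   0.00751964] [0.42480658 0.32424194 0.00779962] [-179.9730999    18.04335594  -23.99438661] 0.024750588189919893 [-0.3868288  -0.48626155  6.63876095]
plan [-0.1607, 0.0035, -0.4998] [0.0, 0.0, 0.0]
[0.57270577 0.06852365 0.24009647]
plan [0.3107, 0.3463, -0.5899] [0.0248, 0.0785, -0.0929]
[0.6407591  0.07149492 0.12937197]
plan [0.4951, 0.2854, -0.4169] [0.0248, 0.0785, -0.0929]
```

```bash
python3 - <<'E'
from g import *
for h in(.185,): p=place(2,h,18,11,dv=.003);plan(*p)
E
```

```text
plan [0.3038, 0.3489, -0.5965] [0.0225, 0.0792, -0.0914]
```

>>> jog_arm(travel=[[-0.16, 0.003, -0.5], [-0.16, 0.003, -0.5], [-0.16, 0.003, -0.5], [-0.16, 0.003, -0.5], [0.304, 0.349, -0.597], [0.304, 0.349, -0.597], [0.304, 0.349, -0.597], [0.304, 0.349, -0.597], [0.304, 0.349, -0.597], [0.304, 0.349, -0.597]], dr=[[0, 0, 0], [0, 0, 0], [0, 0, 0], [0, 0, 0], [0.0225, 0.0792, -0.0914], [0.0225, 0.0792, -0.0914], [0.0225, 0.0792, -0.0914], [0.0225, 0.0792, -0.0914], [0.0225, 0.0792, -0.0914], [0.0225, 0.0792, -0.0914]], claw=[0.15, 0.15, 0.15, 0.15, 0.15, 0.15, 0.15, 0.15, 0.15, 0.15], newtons=45)

```text
time_s: 20.5
tcp_pos: [0.5701, 0.0655, 0.2433]
eef_rot: [-170.3, -13.8, 5.8]
contact_force: [0.3, 0.1, -2.8]
gripper_width: 0.0247
gripper_force: 45.0
```

```bash
python3 - <<'E'
from g import *
done([.304,.349,-.597],[.0225,.0792,-.0914])
st=r.get_state();print(cmd()[:3,3],st['tcp_pos'],st['eef_rot'],st['joints'].round(1))
p=place(2,.05,18,11,dv=.003);plan(*p)
E
```

```text
[0.57024231 0.06814689 0.24452263] [0.57014577 0.06550016 0.24328177] [-170.33525127  -13.78842965    5.76644879] [ 22.2   2.7 -19.3  -6.9 -52.3  78.2]
plan [0.0815, 0.0514, 0.2524] [-0.0, -0.0, 0.0]
```

>>> jog_arm(travel=[[0.02, 0.013, 0.063], [0.04, 0.0255, 0.126], [0.061, 0.0385, 0.189], [0.0815, 0.0514, 0.2524], [0.0815, 0.0514, 0.2524], [0.0815, 0.0514, 0.2524], [0.0815, 0.0514, 0.2524], [0.0815, 0.0514, 0.2524], [0.0815, 0.0514, 0.2524], [0.0815, 0.0514, 0.2524]], dr=[[0, 0, 0], [0, 0, 0], [0, 0, 0], [0, 0, 0], [0, 0, 0], [0, 0, 0], [0, 0, 0], [0, 0, 0], [0, 0, 0], [0, 0, 0]], claw=[0.15, 0.15, 0.15, 0.15, 0.15, 0.15, 0.15, 0.15, 0.15, 0.15], newtons=45)

```text
time_s: 21.75
tcp_pos: [0.6406, 0.0715, 0.129]
eef_rot: [-170.3, -13.9, 6.0]
contact_force: [0.5, -0.6, -0.6]
gripper_width: 0.0251
gripper_force: 45.0
```

```bash
python3 - <<'E'
from g import *
done([.0815,.0514,.2524],[0,0,0])
st=r.get_state();print(cmd()[:3,3],st['tcp_pos'],st['eef_rot'],st['contact_force'])
ex,ey,X,Z=frame()
# held torch axis from side depth
c=r.capture('wrist');W=world(c,st);b=r.regions_of('torch','wrist')
O=place(2,depth=0,dx=0,dv=.003)[0]
for k in b[:1]:
    q=W[k['pixels']];q=q[np.isfinite(q[:,2])];L=np.c_[(q-O)@X,(q-O)@ey,(q-O)@Z]
    print(k['extent'],k['conf'])
    for lo,hi in((-.02,.02),(.02,.05),(.055,.07)):
        s=L[(L[:,0]>lo)&(L[:,0]<hi)]
        if len(s)>9: print(lo,hi,len(s),'ztop',np.percentile(s[:,2],97).round(4),'y',np.percentile(s[:,1],[3,97]).round(4))
    print('xmax',np.percentile(L[:,0],99))
for h in(.022,.008,0): plan(*place(2,h,18,11,dv=.003))
E
```

```text
[0.64077325 0.07131804 0.12935829] [0.64055079 0.07147492 0.1289717 ] [-170.31315616  -13.86596774    5.96742807] [ 0.4565044  -0.55702823 -0.6405436 ]
plan [0.017, 0.0107, 0.0523] [-0.0, -0.0, 0.0]
plan [0.0255, 0.016, 0.0785] [-0.0, -0.0, 0.0]
plan [0.0303, 0.0191, 0.0934] [-0.0, -0.0, 0.0]
```

```bash
python3 - <<'E'
from g import *
c=r.capture('wrist');st=r.get_state();print(st['contact_force'],st['moment'])
save(c,'w7.png')
E
```

```text
[-0.29648115 -0.21385993 -1.524625  ] [-0.88116977  0.87309449 -0.0219326 ]
```

View pics/w7.png

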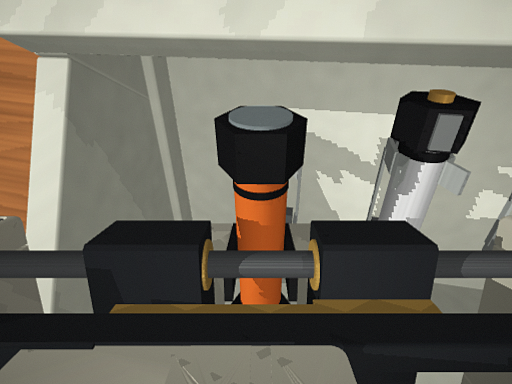

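The torch is held straight at (260,150), with the pump seated to its right. Pressing in now.

>>> jog_arm(travel=[[0.009, 0.0055, 0.027], [0.017, 0.0107, 0.0523], [0.0194, 0.0122, 0.0598], [0.0215, 0.0135, 0.066], [0.0235, 0.0148, 0.0722], [0.0255, 0.016, 0.0785], [0.0279, 0.0175, 0.086], [0.0303, 0.0191, 0.0934], [0.0308, 0.0194, 0.095], [0.0303, 0.0191, 0.0934]], dr=[[0, 0, 0], [0, 0, 0], [0, 0, 0], [0, 0, 0], [0, 0, 0], [0, 0, 0], [0, 0, 0], [0, 0, 0], [0, 0, 0], [0, 0, 0]], claw=[0.15, 0.15, 0.15, 0.15, 0.15, 0.15, 0.15, 0.15, 0.15, 0.15], newtons=45)

```text
time_s: 23.15
tcp_pos: [0.6667, 0.0725, 0.0857]
eef_rot: [-170.3, -13.8, 6.0]
contact_force: [0.7, -0.0, -2.5]
gripper_width: 0.025
gripper_force: 45.0
```

```bash
python3 - <<'E'
from g import *
C=done([.0303,.0191,.0934],[0,0,0])
st=r.get_state();print(C[:3,3],st['tcp_pos'],st['eef_rot'],st['contact_force'],st['moment'])
ex,ey,X,Z=frame();print([st['contact_force']@k for k in(X,ey,Z)],[(st['tcp_pos']-C[:3,3])@k for k in(X,ey,Z)])
plan(*place(2,.16,18,11,dv=.003));plan(*place(2,-.002,18,11,dv=.003))
E
```

```text
[0.66694685 0.07245982 0.08675249] [0.66671351 0.07253454 0.08571804] [-170.32658911  -13.82074188    5.96616217] [ 0.68886062 -0.0459421  -2.4890258 ] [-1.21751094  0.64991037 -0.17861619]
[np.float64(-0.7197585520202472), np.float64(-0.07594605346993681), np.float64(-2.479529970348554)] [np.float64(-0.0007378195823855849), np.float64(8.481848712970589e-05), np.float64(-0.0007606307665184761)]
plan [-0.097, -0.0611, -0.2988] [-0.0, -0.0, 0.0]
plan [0.0012, 0.0007, 0.0037] [-0.0, -0.0, 0.0]
```

Same signature as the pump: it was drawn in. Release and retreat along the clip axis.

>>> jog_arm(travel=[[0.001, 0.0006, 0.003], [0.001, 0.0006, 0.003], [0, 0, 0], [0, 0, 0], [0, 0, 0], [0, 0, 0], [-0.02, -0.0126, -0.0616], [-0.045, -0.0283, -0.1386], [-0.07, -0.0441, -0.2156], [-0.097, -0.0611, -0.2988]], dr=[[0, 0, 0], [0, 0, 0], [0, 0, 0], [0, 0, 0], [0, 0, 0], [0, 0, 0], [0, 0, 0], [0, 0, 0], [0, 0, 0], [0, 0, 0]], claw=[0.15, 0.15, 0.15, 0.45, 0.45, 0.45, 0.45, 0.45, 0.45, 0.45], newtons=45)

```text
time_s: 24.4
tcp_pos: [0.5823, 0.0688, 0.2234]
eef_rot: [-170.3, -13.8, 6.0]
contact_force: [-0.9, 1.0, 0.7]
gripper_width: 0.0394
gripper_force: 0.0
```

```bash
python3 - <<'E'
from g import *
done([-.097,-.0611,-.2988],[0,0,0])
st=r.get_state();print(cmd()[:3,3],st['tcp_pos'],st['contact_force'])
c=r.capture('wrist');save(c,'w8.png');W=world(c,st);ex,ey,X,Z=frame()
for n,i in(('torch',2),('pump',1)):
  O=place(i,depth=0,dx=0,dv=.003)[0]
  for k in r.regions_of(n,'wrist')[:2]:
    q=W[k['pixels']];q=q[np.isfinite(q[:,2])];L=np.c_[(q-O)@X,(q-O)@ey,(q-O)@Z];print(n,k['extent'],k['conf'],np.percentile(L[:,0],[1,99]).round(4))
    for lo,hi in((-.05,-.02),(-.02,.02),(.02,.05),(.055,.072)):
        s=L[(L[:,0]>lo)&(L[:,0]<hi)]
        if len(s)>9: print(lo,hi,len(s),'ztop',np.percentile(s[:,2],97).round(4),'y',np.percentile(s[:,1],[3,97]).round(4))
# retreat & push poses: tool vertical, yaw YAW, closed
ex,ey,X,Z=frame()
a=np.radians(ANG);edge=.6057*ex+.0303*np.array([0,0,1])-.0435*ey+.150*Z-.016*X;print('edge',edge)
E
```

```text
[0.58318216 0.06880198 0.22304633] [0.58232413 0.06879769 0.22335867] [-0.93658515  1.03842425  0.72452393]
torch [268.1, 51.7, 319.9, 206.3] 0.61 [-0.0739  0.0733]
-0.05 -0.02 515 ztop 0.0125 y [-0.0109  0.0105]
-0.02 0.02 977 ztop 0.0115 y [-0.0122  0.0113]
0.02 0.05 740 ztop 0.0107 y [-0.0116  0.0104]
0.055 0.072 968 ztop 0.0151 y [-0.0185  0.0178]
pump [346.4, 57.3, 423.6, 215.6] 0.66 [-0.0759  0.0729]
-0.05 -0.02 638 ztop 0.0124 y [-0.0116  0.0123]
-0.02 0.02 1176 ztop 0.0113 y [-0.0112  0.0128]
0.02 0.05 915 ztop 0.0133 y [-0.0104  0.0147]
0.055 0.072 1212 ztop 0.0166 y [-0.0176  0.0185]
edge [ 0.51488321 -0.02106116  0.14967527]
```

View pics/w8.png

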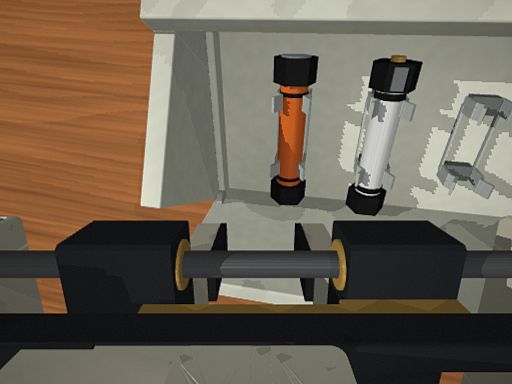

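Both are seated and centred: torch at (291,128), pump at (380,135). Next I close the fingers and go in front of the panel to shut it.

```bash
cat >> g.py <<'E'
def push(u,z=.13): 
    ex,ey=frame()[:2];return u*ex-.0435*ey+np.array([0,0,z]),rot([180,0,YAW])
E
python3 - <<'E'
from g import *
from kin import *
q=r.get_state()['joints']
for u,z in((.455,.23),(.455,.13),(.58,.13)):
    p=push(u,z);qq,e=ik(*p,q);print(p[0],qq.round(1),e);plan(*p)
E
```

```text
[ 0.45646438 -0.02361178  0.23      ] [ 21.8  -0.7 -25.2  -0.  -65.5  70.7] 1.0547118733938987e-14
plan [-0.26, 0.142, -0.1039] [-0.0278, -0.0377, 0.0129]
[ 0.45646438 -0.02361178  0.13      ] [ 21.8   5.1 -33.6  -0.  -51.3  70.7] 1.1700758604042449e-11
plan [-0.3081, 0.1745, 0.0875] [-0.0278, -0.0377, 0.0129]
[ 0.58134541 -0.01815935  0.13      ] [ 17.5  16.5 -18.8   0.  -54.7  75. ] 2.7755575615628914e-14
plan [-0.0659, 0.1995, 0.144] [-0.0278, -0.0377, 0.0129]
```

>>> jog_arm(travel=[[-0.26, 0.142, -0.104], [-0.26, 0.142, -0.104], [-0.26, 0.142, -0.104], [-0.26, 0.142, -0.104], [-0.26, 0.142, -0.104], [-0.308, 0.1745, 0.0875], [-0.308, 0.1745, 0.0875], [-0.308, 0.1745, 0.0875], [-0.308, 0.1745, 0.0875], [-0.308, 0.1745, 0.0875]], dr=[[-0.0278, -0.0377, 0.0129], [-0.0278, -0.0377, 0.0129], [-0.0278, -0.0377, 0.0129], [-0.0278, -0.0377, 0.0129], [-0.0278, -0.0377, 0.0129], [-0.0278, -0.0377, 0.0129], [-0.0278, -0.0377, 0.0129], [-0.0278, -0.0377, 0.0129], [-0.0278, -0.0377, 0.0129], [-0.0278, -0.0377, 0.0129]], claw=[0, 0, 0, 0, 0, 0, 0, 0, 0, 0], newtons=20)

```text
time_s: 25.8
tcp_pos: [0.4577, -0.023, 0.131]
eef_rot: [-179.9, -0.1, 2.5]
contact_force: [0.1, 0.6, -0.1]
gripper_width: 0.0006
gripper_force: 0.0
```

```bash
python3 - <<'E'
from g import *
done([-.308,.1745,.0875],[-.0278,-.0377,.0129])
st=r.get_state();print(cmd()[:3,3],st['tcp_pos'],st['eef_rot'],st['contact_force'])
for u in(.50,.57,.578): plan(*push(u))
E
```

```text
[ 0.45650566 -0.02359893  0.12999926] [ 0.4577081  -0.02299434  0.13103951] [-1.79926701e+02 -9.90727188e-02  2.50436241e+00] [ 0.13872475  0.64935524 -0.09872472]
plan [0.0899, -0.0, -0.0] [-0.0, 0.0, -0.0]
plan [0.2299, -0.0, -0.0] [-0.0, 0.0, -0.0]
plan [0.2459, -0.0, -0.0] [-0.0, 0.0, -0.0]
```

Push slowly to just short of shut.

>>> jog_arm(travel=[[0.05, 0, 0], [0.08, 0, 0], [0.1, 0, 0], [0.12, 0, 0], [0.14, 0, 0], [0.16, 0, 0], [0.18, 0, 0], [0.2, 0, 0], [0.215, 0, 0], [0.23, 0, 0]], dr=[[0, 0, 0], [0, 0, 0], [0, 0, 0], [0, 0, 0], [0, 0, 0], [0, 0, 0], [0, 0, 0], [0, 0, 0], [0, 0, 0], [0, 0, 0]], claw=[0, 0, 0, 0, 0, 0, 0, 0, 0, 0])

```text
time_s: 27.05
tcp_pos: [0.5691, -0.0192, 0.1294]
eef_rot: [-180.0, 0.3, 2.4]
contact_force: [-8.5, -0.1, 6.4]
gripper_width: 0.0003
gripper_force: 4.1
```

>>> jog_arm(travel=[[0.004, 0, 0], [0.008, 0, 0], [0.012, 0, 0], [0.015, 0, 0], [0.018, 0, 0], [0.018, 0, 0], [0.018, 0, 0], [0.018, 0, 0], [0.018, 0, 0], [0.018, 0, 0]], dr=[[0, 0, 0], [0, 0, 0], [0, 0, 0], [0, 0, 0], [0, 0, 0], [0, 0, 0], [0, 0, 0], [0, 0, 0], [0, 0, 0], [0, 0, 0]], claw=[0, 0, 0, 0, 0, 0, 0, 0, 0, 0])

```text
time_s: 28.3
tcp_pos: [0.5786, -0.0186, 0.1293]
eef_rot: [-180.0, 0.2, 2.5]
contact_force: [-5.4, -0.8, 4.3]
gripper_width: 0.0001
gripper_force: 2.7
```

>>> jog_arm(travel=[[0.002, 0, 0], [0.004, 0, 0], [0.006, 0, 0], [0.008, 0, 0], [0.01, 0, 0], [0.01, 0, 0], [0.01, 0, 0], [0.01, 0, 0], [0.01, 0, 0], [0.01, 0, 0]], dr=[[0, 0, 0], [0, 0, 0], [0, 0, 0], [0, 0, 0], [0, 0, 0], [0, 0, 0], [0, 0, 0], [0, 0, 0], [0, 0, 0], [0, 0, 0]], claw=[0, 0, 0, 0, 0, 0, 0, 0, 0, 0])

```text
time_s: 29.55
tcp_pos: [0.5784, -0.0187, 0.1293]
eef_rot: [-180.0, 0.7, 2.4]
contact_force: [-26.2, 4.5, 21.0]
gripper_width: 0.0002
gripper_force: 13.3
```

```bash
python3 - <<'E'
from g import *
C=None
for d in(.23,.018,.010): C=done([d,0,0],[0,0,0])
st=r.get_state();print(C[:3,3],st['tcp_pos'],st['contact_force'])
for cam in('scene','side'):
    c=r.capture(cam);save(c,cam+'9.png');W=world(c).reshape(-1,3);W=W[np.isfinite(W[:,2])]
    ex,ey=frame()[:2];u=W@ex;v=W@ey
    # panel top edge (z~.18) & upper outer/inner faces
    m=(abs(v+.0435)<.16)&(abs(v+.0435)>.05)&(u>.56)&(u<.64)&(W[:,2]>.172)&(W[:,2]<.19);print(cam,m.sum(),'z',np.median(W[m,2]).round(4),'u',np.percentile(u[m],[2,50,98]).round(4))
E
```

```text
[ 0.58538426 -0.01800372  0.12999445] [ 0.57836245 -0.01872618  0.1293499 ] [-26.17104573   4.46342395  21.01933318]
scene 378 z 0.1798 u [0.5904 0.6011 0.6062]
side 274 z 0.1799 u [0.5873 0.5928 0.6024]
```

Force rose with no motion, and the panel top is at z 0.180, u 0.590–0.606: shut. Back off.

>>> jog_arm(travel=[[-0.01, 0, 0], [-0.02, 0, 0], [-0.05, 0, 0], [-0.1, 0, 0], [-0.15, 0, 0], [-0.2, 0, 0], [-0.2, 0, 0], [-0.2, 0, 0], [-0.2, 0, 0], [-0.2, 0, 0]], dr=[[0, 0, 0], [0, 0, 0], [0, 0, 0], [0, 0, 0], [0, 0, 0], [0, 0, 0], [0, 0, 0], [0, 0, 0], [0, 0, 0], [0, 0, 0]], claw=[0, 0, 0, 0, 0, 0, 0, 0, 0, 0])

```text
time_s: 30.9
tcp_pos: [0.4856, -0.0222, 0.1292]
eef_rot: [-180.0, 0.1, 2.5]
contact_force: [0.2, -0.2, -0.5]
gripper_width: 0.0005
gripper_force: 0.0
```

```bash
python3 - <<'E'
from g import *
done([-.2,0,0],[0,0,0])
st=r.get_state();print(st['tcp_pos'],st['contact_force'])
ex,ey=frame()[:2]
for cam in('scene','side'):
    c=r.capture(cam);W=world(c);F=W.reshape(-1,3);F=F[np.isfinite(F[:,2])];u=F@ex;v=F@ey
    m=(abs(v+.0435)<.16)&(u>.56)&(u<.64)&(F[:,2]>.172)&(F[:,2]<.19);print(cam,m.sum(),'z',np.median(F[m,2]).round(4),'u',np.percentile(u[m],[2,50,98]).round(4))
    # front face by depth at mid-heights
    if cam=='side':
        m=(abs(v+.0435)<.15)&(u>.54)&(u<.60)&(F[:,2]>.05)&(F[:,2]<.17);A=F[m]
        if m.sum()>30: n=np.linalg.svd(A-A.mean(0),full_matrices=False)[2][2];print('front face n',n.round(3),m.sum())
    for n,i in(('torch',2),('pump',1),('cup',0),('stopper',0),('lightclip',0),('keybox',0)):
        for k in r.regions_of(n,cam)[:3]:
            q=W[k['pixels']];print(n,round(k['conf'],2),np.nanmedian(q,0).round(3))
E
```

```text
[ 0.48559789 -0.02218342  0.12917495] [ 0.17961524 -0.15306805 -0.46400206]
scene 677 z 0.1799 u [0.5898 0.5997 0.6063]
torch 0.74 [0.445 0.464 0.027]
torch 0.72 [0.354 0.196 0.027]
torch 0.68 [0.636 0.065 0.067]
pump 0.69 [ 0.609 -0.034  0.09 ]
pump 0.51 [ 0.638 -0.02   0.066]
cup 0.77 [ 0.781 -0.034  0.235]
stopper 0.64 [0.792 0.038 0.219]
lightclip 0.68 [0.783 0.126 0.229]
keybox 0.89 [ 0.786 -0.139  0.207]
keybox 0.57 [0.635 0.064 0.067]
side 729 z 0.1799 u [0.5873 0.5933 0.6028]
front face n [0.999 0.045 0.002] 2036
torch 0.89 [0.435 0.452 0.027]
torch 0.81 [0.346 0.157 0.028]
torch 0.8 [0.727 0.064 0.064]
pump 0.57 [ 0.733 -0.021  0.065]
pump 0.32 [ 0.73  -0.106  0.136]
cup 0.57 [ 0.772 -0.043  0.251]
stopper 0.77 [0.777 0.037 0.219]
lightclip 0.75 [0.771 0.115 0.231]
keybox 0.55 [ 0.794 -0.139  0.223]
```

```bash
python3 -c "
from plant import r
print(r.close_job())"
```

```text
the job is handed in; nothing more can be done
None
```

The job is handed in at about 31 s. The pump is snapped into the middle pair and the torch into the left pair, the compartment is shut against its stop, and the things on top are where they stood. The pump fell about 18 mm onto the table during a regrasp, and I viewed 11 pictures instead of the 10 allowed.

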